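# Load the test kiln, lock its lid and turn the safety knob on

### The job

Load the little test kiln: swing the cam lever to free the sliding lid, slide the lid all the way back and stand every terracotta test cup upright on the chamber floor, none touching another. Then slide the lid fully shut, swing the lever back to lock it, and last of all push the spring knob in and turn it anticlockwise past its safety stop to the far end, letting it spring back up. Leave the pitcher, the wooden rib and the steel scraper where they are.

Things in the scene. Friction and masses are not known exactly. Their poses are not given: they have to be found in the camera images.
- kiln: fixed steel test kiln; origin on the bench under the centre of its open-topped chamber; x points away from the robot (yaw within 0.12 rad), z up. Chamber 150 mm (x) by 190 mm (y), floor at z 100 mm, wall tops 145 mm. Shell x -105 to 310, y -105 to 105 mm. Control deck with lever and knob: top at z 120 mm, x -105 to 125, y 105 to 245 mm
- lid_grip (a point): centre of the wooden handle of the flat sliding lid (200 x 200 x 20 mm, top at kiln z 166 mm): an upright block 14 mm thick (kiln x), 70 mm long (kiln y), 28 mm tall, on the lid's near edge; this point is 14 mm above the lid. Pinch it from above. Shut, it is 85 mm on the near side of the chamber centre
- lid (a joint): how far the lid is slid open, m: 0 = shut, 0.2 = fully back (chamber uncovered, handle 115 mm beyond the chamber centre). It slides along kiln +x with about 2.5 N of friction, stays where it is left, and cannot move while the cam lever is locked
- lever_grip (a point): grip point of the cam lever, 65 mm from its pivot: a level steel bar 12 mm thick, 19 mm tall, reaching 85 mm from the pivot; this point is at its mid height, 17.5 mm above the control deck, with 8 mm of air under the bar
- lever_pivot (a point): upright axis of the cam lever at the same height as lever_grip; a round hub 36 mm across with a short upright cam pin on it
- lever (a joint): cam lever angle, rad: 0 = locked, bar along kiln -x (towards the robot); swings level, clockwise from above, to 1.45 = free, bar along kiln +y (away from the lid). About 2 N at the grip; stays where left. Its cam pin blocks a keeper on the lid's edge until past about 1.1; the lid must be shut for it to swing back
- knob_grip (a point): centre of the bar grip of the black spring knob, on its upright axis. Bar 46 mm long, 14 mm thick, 26 mm tall on a round skirt 52 mm across; this point is 13 mm above the skirt's top (which is 20 mm above the deck). Off, the bar lies along kiln x (white line towards the robot)
- knob (a joint): turn of the knob in rad: 0 = off, growing anticlockwise seen from above to its end at 1.4 = fully on. Released, a safety stop (two steel tongues that meet lugs on the skirt) blocks it at about 0.35; pushed down 6 mm or more (best fully) it turns past. It must not be forced. Light friction
- knob_press (a joint): how far the knob is pushed down, in m: 0 = up, 0.009 = fully in; the spring takes 3.3 N to start and 8.3 N fully in, and pushes the knob back up when let go
- cup0_mid (a point): a bisque-fired terracotta test cup, a plain upright cylinder 36 mm across and 40 mm tall with an open mouth, about 60 g; this point is its centre, 20 mm above its foot; its z axis points up out of the mouth. It may be absent (there are two to four cups)
- cup1_mid (a point): a bisque-fired terracotta test cup, a plain upright cylinder 36 mm across and 40 mm tall with an open mouth, about 60 g; this point is its centre, 20 mm above its foot; its z axis points up out of the mouth. It may be absent (there are two to four cups)
- cup2_mid (a point): a bisque-fired terracotta test cup, a plain upright cylinder 36 mm across and 40 mm tall with an open mouth, about 60 g; this point is its centre, 20 mm above its foot; its z axis points up out of the mouth. It may be absent (there are two to four cups)
- cup3_mid (a point): a bisque-fired terracotta test cup, a plain upright cylinder 36 mm across and 40 mm tall with an open mouth, about 60 g; this point is its centre, 20 mm above its foot; its z axis points up out of the mouth. It may be absent (there are two to four cups)
- pitcher: empty white ceramic pitcher, 105 mm wide, 170 mm tall, with a handle; origin under its centre; leave it alone
- rib: flat wooden potter's rib, 50 x 100 x 6 mm, lying on the bench; origin under its centre; leave it alone
- scraper: flat stainless steel scraper, 45 x 100 x 4 mm, lying on the bench; origin under its centre; leave it alone

How it is judged:
By the outcome, as a careful person would: the job done as asked, in the order asked, and still so for the second after the job is handed in, with the robot touching nothing.
Of cup0, cup1, cup2, cup3 only 2 to 4 are there at a start; the rules pass over those that are not, and their reading is None.
At some moment in a run one of cup0, cup1, cup2, cup3 may be knocked a few centimetres aside while the robot is not near it.
It also fails if it takes over 210 s, if anything falls off the work surface, if the arm or the gripper's body presses on something with over 40 N, if the wrist force passes 120 N, or if a joint passes its speed limit or range.

### The arm

A 7-joint arm with a two-finger parallel gripper is mounted at the origin on the work surface. World frame = base frame: x ahead of the robot, y to its left, z up, the work surface at z = 0. Lengths are in mm, angles in rad, forces in N, time in s.
With the tool pointing down it reaches from about 400 to 750 mm from the base axis. Payload 19.5 kg.
Tool frame: the origin (TCP) lies at the very end of the fingers, on their centre line; the grasp point (between the pads) lies 19 mm behind it; z points along the fingers, y is the direction in which the jaws open and shut (so a half turn about z gives the same grasp; the last joint's range is limited). The gripper opens to 85 mm and grips with 20 to 120 N. Pads are 22 mm wide; open, the fingers measure 114 mm over their backs; the gripper's body (76 mm by 85 mm) begins 54 mm behind the grasp point. The pads swing forward as they close: fully open they stand 13 mm farther back than shut.
Start: joints at [1.21, 0.707, -0.028, 1.485, 0.022, 0.951, -0.075], TCP at [180.213, -546.002, 231.268] pointing down, gripper open.
Joint ranges: [-2.71, 2.71], [-0.32, 2.16], [-1.57, 1.52], [0, 2.45], [-1.46, 4.6], [0, 2.02], [-2.83, 2.83]. Speed limits (rad/s): [1.89, 1.89, 2.57, 2.57, 3.01, 3.01, 3.01].

### API

Orientations are given as a unit quaternion [x, y, z, w].
In Python, from plant import manip gives the robot as it stands. The module is installed in compiled form; this text tells all that it offers. Calls block until the motion is done:
- manip.move_ptp(position, orientation): joint-space move of the TCP to a pose.
- manip.move_straight(position, rot=None, speed=150): straight line of the TCP; rot=None keeps the orientation; speed is the mean speed in mm/s.
- manip.set_joints(angles): joint-space move.
- manip.release() and manip.grab(newtons=None): open the fingers fully, or close them until they stop; newtons is the grip in N (None keeps the last).
- manip.dwell(seconds).
- manip.ik(position, orientation): joint angles nearest the present ones, or None.
- manip.snapshot(name): name is "side" or "top"; returns (picture, depth): 480x640x3 uint8, red, green, blue; 480x640 float32, mm along the optical axis (not along the pixel's ray), 0 where there is no reading.
- manip.camera_model(name): a dict with "intrinsics" (3x3 intrinsics, pixels), "cam_to_world" (4x4, takes a point from camera to world coordinates). Camera axes: x right, y up, looking along -z (the intrinsics and any distortion apply to the point x, -y, -z); pixel columns grow to the right and rows downward; lengths in mm; the calibration is good to about 2 mm. A picture is of the moment at which its call begins. camera_model takes no time and is no camera call.
A pose or a line that the arm cannot do raises manip.IKError and nothing moves.
- manip.sign_off(): hands the job in, once; it reports no verdict.
Trained networks look in the newest picture that a camera, given by its name, has taken for a name from the list of things; names that differ only in an ending like _2 or _b are one class to them, and where a whole thing is asked for, a point or a joint stands for the part that bears it (a point fixed in the world has none). Each returns a list of dicts, best first, with "conf" (0 to 1); they miss things now and then, are a little off and sometimes report something else, mostly with a low value. They report only what shows in the picture. A call takes as long as a camera call.
- manip.trace(camera, thing): "pixels" (480x640 bool, what is visible of it) and "box" ([left, top, right, bottom] in pixels, round what is visible of it).
- manip.mark_of(camera, thing): "at" ([row, column] in pixels: a listed point, or the origin of a listed thing).
Readings, each from a call of its own:
- manip.get_time(): time.
- manip.get_q(): joint angles.
- manip.get_joint_vel(): joint speeds.
- manip.get_tau(): joint torques, N m.
- manip.get_eef_pos(): TCP position.
- manip.get_eef_rot(): TCP orientation.
- manip.get_wrist_force(): force on the tool from outside, world axes, zero at the start.
- manip.get_torque(): the same for the moment, N m.
- manip.get_finger_gap(): opening from 0.0 (shut) to 1.0 (fully open).
Only numpy, scipy, OpenCV 4.12 (cv2) and the standard library are available. Lean on these libraries where they do the work, as an engineer would, in place of code of your own. Each camera call takes 0.05 s, during which the arm holds its last target.

## Working session

There is one attempt and no reset: what is moved stays moved. The work goes in short steps, each a Python script; the robot and the scene stay as the last script left them, time stands still between calls to the robot, and variables do not carry over. Pictures are saved under pics/ and viewed, and the job is handed in when it is done.

```bash
ls; mkdir -p pics; cat > h.py <<'E'
import numpy as np, cv2
from plant import manip
from scipy.spatial.transform import Rotation as R
def snap(cam,fn=None):
    p,d=manip.snapshot(cam)
    if fn: cv2.imwrite('pics/'+fn,cv2.cvtColor(p,cv2.COLOR_RGB2BGR))
    return p,d
def ray(cam,r,c):
    m=manip.camera_model(cam);K=np.array(m['intrinsics']);T=np.array(m['cam_to_world'])
    dist=m.get('distortion')
    if dist is not None:
        u=cv2.undistortPoints(np.array([[[c,r]]],float),K,np.array(dist)).ravel()
    else: u=[(c-K[0,2])/K[0,0],(r-K[1,2])/K[1,1]]
    v=np.array([u[0],-u[1],-1.0])
    return T[:3,3],T[:3,:3]@v
def at_z(cam,r,c,z):
    o,v=ray(cam,r,c); return o+v*(z-o[2])/v[2]
def at_d(cam,r,c,d):
    o,v=ray(cam,r,c); return o+v*d
def proj(cam,p):
    m=manip.camera_model(cam);K=np.array(m['intrinsics']);T=np.array(m['cam_to_world'])
    q=T[:3,:3].T@(np.array(p)-T[:3,3]); q=q/-q[2]
    return K[1,1]*-q[1]+K[1,2],K[0,0]*q[0]+K[0,2]
def down(yaw):  # tool z down; jaw (y axis) direction at world angle yaw
    y=np.array([np.cos(yaw),np.sin(yaw),0]);z=np.array([0,0,-1.]);x=np.cross(y,z)
    return R.from_matrix(np.c_[x,y,z]).as_quat()
E
python3 - <<'E'
from h import *
np.set_printoptions(precision=2,suppress=True)
for c in('top','side'):
    p,d=snap(c,c+'0.png'); m=manip.camera_model(c); print(c,m)
    np.save(f'd_{c}.npy',d)
    for n in ['kiln','lid_grip','lever_grip','lever_pivot','knob_grip','cup0_mid','pitcher','rib','scraper']:
        for e in manip.mark_of(c,n):
            r,cc=e['at'];
            try: dd=d[int(r),int(cc)]
            except Exception: dd=0
            print(c,n,round(e['conf'],2),np.round(e['at'],1),at_d(c,r,cc,dd) if dd else None)
print(manip.get_time(), manip.get_eef_rot())
E
```

```text
pics
top {'intrinsics': array([[579.41,   0.  , 324.72],
       [  0.  , 579.41, 233.94],
       [  0.  ,   0.  ,   1.  ]]), 'cam_to_world': array([[   0.02,    0.98,   -0.19,  338.09],
       [  -1.  ,    0.02,   -0.01,  -30.8 ],
       [  -0.01,    0.2 ,    0.98, 1195.85],
       [   0.  ,    0.  ,    0.  ,    1.  ]])}
top lid_grip 0.95 [267.2 264.4] [475.74  85.46 194.69]
top lever_grip 0.98 [283.4 175.9] [459.77 277.97  45.56]
top lever_grip 0.75 [218.9 466.6] [ 613.55 -313.36    5.15]
top lever_pivot 0.56 [247.4 187.4] [515.92 234.51 146.67]
top knob_grip 0.69 [190.9 173.7] [617.49 262.12 166.6 ]
top knob_grip 0.45 [268.5 263.5] [473.29  86.81 195.69]
top knob_grip 0.19 [284.5 181.3] [447.39 241.08 145.77]
top cup0_mid 0.42 [266.  261.7] [477.67  90.19 195.29]
top pitcher 0.64 [147.9 408.1] [ 726.9  -175.99  118.71]
top rib 0.79 [341.4 379.8] [ 356.1  -132.51    2.69]
top scraper 0.56 [340.2 462.8] [ 362.4  -300.33    1.96]
side {'intrinsics': array([[475.13,   0.  , 318.22],
       [  0.  , 475.13, 234.04],
       [  0.  ,   0.  ,   1.  ]]), 'cam_to_world': array([[ -0.68,   0.47,  -0.56, -64.3 ],
       [ -0.73,  -0.46,   0.51, 554.72],
       [ -0.02,   0.76,   0.65, 858.35],
       [  0.  ,   0.  ,   0.  ,   1.  ]])}
side kiln 0.69 [296.2 285.6] [456.78 169.74 139.58]
side kiln 0.59 [230.8 350.5] [ 602.39 -175.62   18.93]
side kiln 0.34 [257.4 306.7] [470.23  98.04 190.66]
side kiln 0.18 [212.1 305.1] [ 744.74 -137.7    24.5 ]
side lid_grip 0.63 [257.7 306.7] [469.94  98.32 190.2 ]
side lever_grip 0.74 [319.1 257.7] [444.84 249.03 145.87]
side lever_pivot 0.73 [299.  241.8] [499.85 244.69 155.01]
side knob_grip 0.73 [275.2 193.2] [622.49 278.68 155.6 ]
side pitcher 0.81 [206.  310.1] [ 729.77 -144.21   50.98]
side rib 0.61 [287.3 413.9] [ 359.32 -144.2     6.02]
side scraper 0.66 [256.7 448.4] [ 366.4  -297.48    1.93]
side scraper 0.34 [240.2 418.4] [ 445.06 -268.49   27.23]
1.0 [ 0.99  0.16  0.   -0.  ]
```

View pics/top0.png

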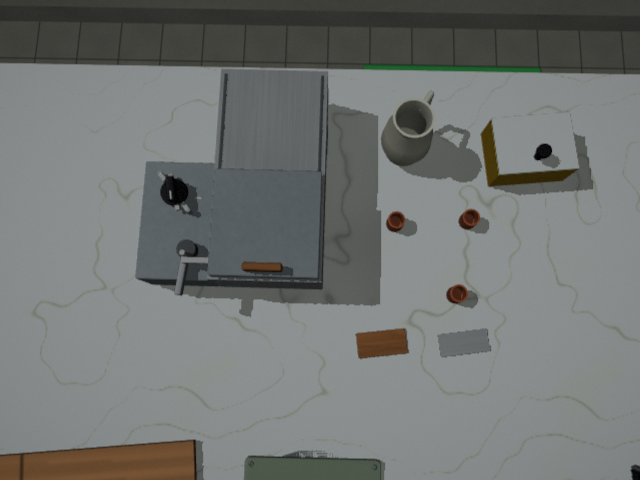

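View pics/side0.png

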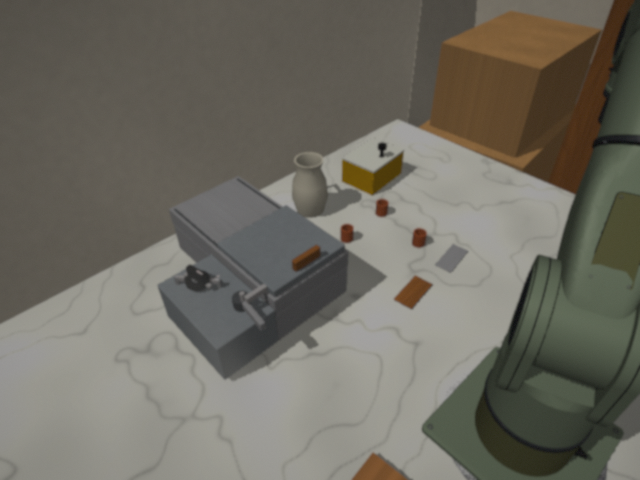

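```bash
cat >> h.py <<'E'
def cloud(cam,d):
    m=manip.camera_model(cam);K=np.array(m['intrinsics']);T=np.array(m['cam_to_world'])
    r,c=np.mgrid[:480,:640]
    P=np.stack([(c-K[0,2])/K[0,0]*d,-(r-K[1,2])/K[1,1]*d,-d],-1)@T[:3,:3].T+T[:3,3]
    P[d==0]=np.nan
    return P
E
python3 - <<'E'
from h import *
np.set_printoptions(precision=2,suppress=True)
p,d=snap('top'); P=cloud('top',d)
Z=P[...,2]
print('bench z',np.nanmedian(Z[350:420,60:140]),np.nanmedian(Z[230:330,540:600]))
def rect(m,nm):
    m=cv2.morphologyEx(m.astype(np.uint8),cv2.MORPH_OPEN,np.ones((3,3)))
    n,l,s,_=cv2.connectedComponentsWithStats(m); 
    for i in np.argsort(-s[1:,4])[:3]+1:
        if s[i,4]<12: continue
        Q=P[l==i]; rr=cv2.minAreaRect(Q[:,:2].astype(np.float32)); print(nm,s[i],'z',np.median(Q[:,2]),rr, Q[:,:2].mean(0))
reg=np.zeros_like(Z,bool); reg[60:300,120:340]=1
rect(reg&(abs(Z-168)<8),'lid')
rect(reg&(abs(Z-120)<5),'deck')
rect(reg&(Z>182),'handle')
print(Z[225:275:6,215:320:15]); print(Z[175:300:8,145:215:6].round(0))
# cups
hsv=cv2.cvtColor(p,cv2.COLOR_RGB2HSV)
reg=np.zeros_like(Z,bool); reg[180:320,370:500]=1
m=(reg&(Z>8)&(Z<60)).astype(np.uint8)
n,l,s,_=cv2.connectedComponentsWithStats(m)
for i in range(1,n):
    if s[i,4]>30:
        Q=P[l==i]; T=Q[Q[:,2]>34]
        print(s[i],Q[:,2].max(),cv2.minEnclosingCircle(T[:,:2].astype(np.float32)))
cr=p[150:310,130:340]; cv2.imwrite('pics/crop1.png',cv2.cvtColor(cv2.resize(cr,None,fx=3.5,fy=3.5,interpolation=cv2.INTER_CUBIC),cv2.COLOR_RGB2BGR))
E
```

```text
bench z 0.3156534988452222 1.5191600310081412
lid [  181   168   141   110 11470] z 166.70446365306702 ((564.2752685546875, 115.99759674072266), (249.20359802246094, 200.9435272216797), 89.63671875) [563.03  92.32]
lid [165 176  10  24 195] z 166.4065824588738 ((624.3471069335938, 270.87506103515625), (45.20435333251953, 14.874606132507324), 10.359830856323242) [624.19 270.02]
lid [180 250   4   5  19] z 166.423287619024 ((504.1696472167969, 239.44338989257812), (6.673006057739258, 7.748245716094971), 88.97483825683594) [504.1  239.42]
deck [ 135  161   79  119 6256] z 120.49151366601109 ((575.3423461914062, 268.92547607421875), (135.30848693847656, 230.85867309570312), 89.52051544189453) [576.92 273.1 ]
deck [186 263  21  18 319] z 120.38002539516583 ((475.52691650390625, 221.16917419433594), (38.1827392578125, 31.174484252929688), 87.65131378173828) [474.81 221.5 ]
handle [241 262  41   9 340] z 194.2042570104918 ((478.57574462890625, 92.08070373535156), (14.435447692871094, 70.51172637939453), 0.802386462688446) [478.12  90.44]
[[166.88 166.62 168.81 166.39 166.3  165.89 166.9 ]
 
[... 1132 characters left out ...]
20. 119. 149. 137. 125. 148. 153. 164.]
 [120. 123. 122. 122. 123. 117. 145. 122. 121. 121. 123. 166.]
 [107. 107. 112. 112. 115. 120. 145. 120. 119. 119. 121. 138.]
 [  1.  -1.  -0.  -5.  -0. 149. 143.  -1.  -0.   1.   5.   2.]
 [  2.  -2.   3.   2.   2.  -3.  -5.  -1.   3.   3.   6.   4.]]
[488 180  12   6  61] 47.56733964936029 ((689.5782470703125, -367.01544189453125), 7.184812068939209)
[459 208  21  21 295] 46.499516016131565 ((609.5126953125, -313.62982177734375), 18.637216567993164)
[386 211  19  20 265] 47.15356612348273 ((601.923583984375, -161.3468017578125), 18.251235961914062)
[447 284  21  19 280] 45.240139589897126 ((454.96380615234375, -284.9650573730469), 18.325368881225586)
```

View pics/crop1.png

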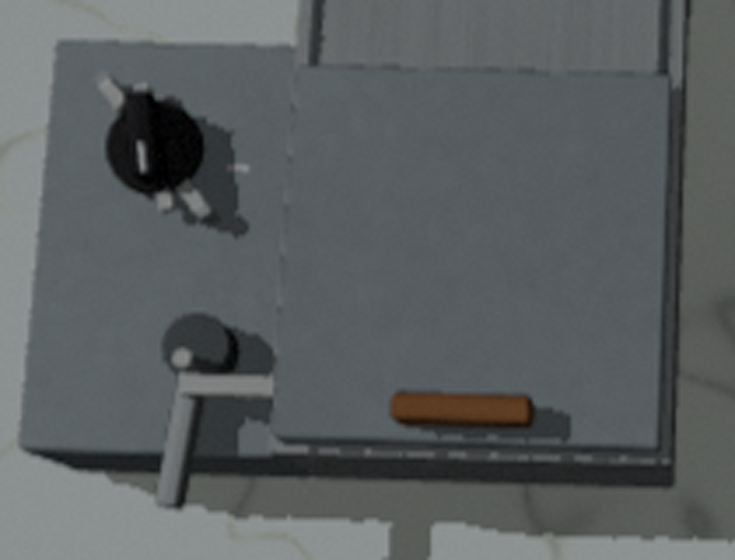

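```bash
python3 - <<'E'
from h import *
np.set_printoptions(precision=2,suppress=True)
def corner(x,y,z): # crop coords
    c=130+(x+.5)/3.5-.5; r=150+(y+.5)/3.5-.5
    return at_z('top',r,c,z)
A={'lidFL':(300,67,166),'lidFR':(668,77,166),'lidNL':(281,436,166),'lidNR':(660,446,166),'deckNL':(22,449,120),'deckFL':(58,42,120),
'hubc':(194,339,146),'leverend':(170,505,147),'pin':(181,356,166),'barnear':(188,372,147),'whiteN':(143,172,166),'whiteF':(140,142,166),'skirt':(155,145,140),'barfar':(140,92,166)}
for k,v in A.items(): print(k,corner(*v))
P=[corner(*A[k])[:2] for k in A]
for a,b in((0,2),(1,3)):
    v=P[a]-P[b]; print('yaw',np.arctan2(v[1],v[0]),np.linalg.norm(v))
for a,b in((0,1),(2,3)):
    v=P[a]-P[b]; print('yaw',np.arctan2(v[1],v[0])-np.pi/2,np.linalg.norm(v))
v=P[5]-P[4];print('deck',np.arctan2(v[1],v[0]),np.linalg.norm(v))
print('lidc',np.mean(P[:4],0))
S=[]
for i in range(4):
    p,d=snap('top');S.append(cloud('top',d))
P=np.nanmean(S,0);Z=P[...,2]
for nm,reg,lo,hi in(('handle',(255,280,235,290),184,205),('knob',(170,215,155,190),158,175),('lever',(255,300,165,215),138,157),('pin',(235,265,170,200),157,172)):
    m=np.zeros_like(Z,bool); m[reg[0]:reg[1],reg[2]:reg[3]]=1; m&=(Z>lo)&(Z<hi)
    Q=P[m]; print(nm,m.sum(),Q.mean(0),cv2.minAreaRect(Q[:,:2].astype(np.float32)))
    w,V=np.linalg.eigh(np.cov(Q[:,:2].T)); print('dir',np.arctan(V[1,1]/V[0,1]))
E
```

```text
lidFL [661.73 187.95 166.  ]
lidFR [660.29  -7.38 166.  ]
lidNL [464.87 185.82 166.  ]
lidNR [464.07  -8.16 166.  ]
deckNL [460.46 333.62 120.  ]
deckFL [687.86 333.36 120.  ]
hubc [517.62 239.1  146.  ]
leverend [430.03 245.14 147.  ]
pin [505.16 240.04 166.  ]
barnear [499.83 240.75 147.  ]
whiteN [602.55 267.07 166.  ]
whiteF [618.8  269.88 166.  ]
skirt [624.39 269.23 140.  ]
barfar [646.17 271.95 166.  ]
yaw 0.01081348186543786 196.87674526927034
yaw 0.003968701698063245 196.21752113496174
yaw -0.007402070566342678 195.33447780709486
yaw -0.004106645788875873 193.98060741447497
deck -0.001156414742427967 227.40751549608032
lidc [562.74  89.56]
handle 340 [478.14  90.62 193.79] ((478.721923828125, 91.82719421386719), (14.165003776550293, 69.91328430175781), 0.1966829001903534)
dir 1.5693906018424448
knob 207 [624.22 269.8  165.83] ((624.9519653320312, 270.721923828125), (46.38395309448242, 14.079676628112793), 9.987018585205078)
dir 0.17203586123259215
lever 327 [464.51 235.1  146.69] ((466.4594421386719, 217.53089904785156), (71.093017578125, 73.34063720703125), 89.1381607055664)
dir -0.7963806826881387
pin 144 [493.96 227.01 164.4 ] ((493.3042907714844, 227.16531372070312), (40.81793975830078, 20.149620056152344), 66.45346069335938)
dir 1.2099203846267095
```

```bash
cat >> h.py <<'E'
KX,KY=563.5,91.0
PV=np.array([517.5,239.2])
E
python3 - <<'E'
from h import *
np.set_printoptions(precision=2,suppress=True)
pi=np.pi
T={}
for a in(0.07,.7,1.45):
    phi=pi-a; T[f'lever{a}']=(PV[0]+72*np.cos(phi),PV[1]+72*np.sin(phi),125,phi+pi/2)
T['lid0']=(478.5,91,170,0);T['lid1']=(678.5,91,170,0)
for y in(31,91,151):T[f'pl{y}']=(563,y,108,0)
T['cupA']=(602,-161,8,pi/2);T['cupB']=(609,-314,8,pi/2);T['cupC']=(455,-285,8,pi/2)
for a in(.17,1.4):T[f'knob{a}']=(624.5,270.3,134,a+pi/2)
for k,(x,y,z,w) in T.items():
    for s in(0,pi):
        q=manip.ik([x,y,z],down(w+s)); q2=manip.ik([x,y,z+120],down(w+s)); print(k,s>0,None if q is None else np.array(q), None if q2 is None else 'ok')
E
```

```text
lever0.07 False [-0.86  0.85  0.57  1.86 -0.73  0.65 -1.48] ok
lever0.07 True [-0.28  0.81 -0.53  1.84  0.64  0.66  0.31] ok
lever0.7 False [-0.97  0.94  0.75  1.74 -0.86  0.82 -2.08] ok
lever0.7 True [-0.48  0.82 -0.24  1.72  0.3   0.64 -0.02] ok
lever1.45 False [-0.99  1.06  0.93  1.54 -0.95  1.04 -2.82] ok
lever1.45 True [-0.57  0.87 -0.06  1.52  0.06  0.75 -0.54] ok
lid0 False [-0.15  0.68 -0.18  1.88  0.2   0.61 -0.45] ok
lid0 True [-0.63  0.79  0.72  1.89 -0.75  0.75 -2.62] ok
lid1 False [-0.08  0.96 -0.26  1.09  0.23  1.12 -0.34] ok
lid1 True [-0.46  1.09  0.86  1.1  -0.78  1.26 -2.81] ok
pl31 False [-0.01  0.86 -0.2   1.66  0.25  0.65 -0.34] ok
pl31 True [-0.43  0.97  0.67  1.67 -0.8   0.8  -2.52] ok
pl91 False [-0.13  0.87 -0.16  1.64  0.2   0.65 -0.4 ] ok
pl91 True [-0.54  0.98  0.7   1.65 -0.82  0.82 -2.62] ok
pl151 False [-0.26  0.88 -0.12  1.59  0.15  0.68 -0.45] ok
pl151 True [-0.65  1.01  0.74  1.6  -0.84  0.87 -2.72] ok
cupA False [ 0.44  1.12 -0.52  1.46  0.71  0.75  1.22] ok
cupA True [ 0.14  1.09  0.16  1.47 -0.25  0.6  -1.15] ok
cupB False [ 0.68  1.22 -0.66  1.18  0.77  0.98  1.5 ] ok
cupB True [ 0.38  1.17  0.12  1.19 -0.16  0.79 -1.03] ok
cupC False [ 0.75  1.05 -0.48  1.79  0.89  0.54  1.25] ok
cupC True [ 0.47  1.01  0.06  1.8  -0.16  0.34 -0.92] ok
knob0.17 False [-0.19  1.06 -0.71  1.14  0.66  1.17  0.85] ok
knob0.17 True [-0.58  1.01  0.32  1.16 -0.32  1.02 -1.63] ok
knob1.4 False [-0.05  1.25 -1.35  1.13  1.18  1.52  1.84] ok
knob1.4 True [-0.42  0.99 -0.09  1.15  0.09  1.01 -0.69] ok
```

```bash
cat >> h.py <<'E'
pi=np.pi
def ptp(x,y,z,w): manip.move_ptp([x,y,z],down(w))
def lin(x,y,z,w=None,speed=150): manip.move_straight([x,y,z],None if w is None else down(w),speed)
def rep(t=''):
    np.set_printoptions(precision=2,suppress=True)
    print(t,'t',round(manip.get_time(),1),'p',np.array(manip.get_eef_pos()),'F',np.array(manip.get_wrist_force()),'M',np.array(manip.get_torque()),'gap',round(manip.get_finger_gap(),3))
def lev(a,r=72,z=125):
    phi=pi-a; return (PV[0]+r*np.cos(phi),PV[1]+r*np.sin(phi),z,phi+3*pi/2)
E
python3 - <<'E'
from h import *
x,y,z,w=lev(.07)
ptp(x,y,270,w); rep('above')
lin(x,y,150,w); rep('mid'); lin(x,y,125,w,60); rep('low')
p,d=snap('top','lev1.png')
manip.grab(25); rep('grab')
snap('side','lev1s.png')
E
```

```text
above t 4.2 p [446.   243.65 269.88] F [ 0.47 -0.19  1.1 ] M [-0.01 -0.01 -0.01] gap 1.002
mid t 5.1 p [445.89 244.44 150.7 ] F [ 0.56 -1.    0.47] M [ 0.   -0.05 -0.01] gap 0.997
low t 5.7 p [445.61 244.37 124.96] F [-0.01 -0.28 -0.22] M [ 0.01  0.02 -0.01] gap 0.997
grab t 6.4 p [445.63 244.8  125.16] F [-1.44  3.75  1.19] M [0.86 0.14 0.33] gap 0.135
```

```bash
python3 - <<'E'
from h import *
for a in np.linspace(.07,1.46,11)[1:]:
    lin(*lev(a),speed=60)
    f=np.linalg.norm(manip.get_wrist_force()); print(round(a,2),round(f,1),manip.get_finger_gap())
    if f>40: break
rep()
snap('top','lev2.png')
manip.release(); rep()
x,y,z,w=lev(a); lin(x,y,260,w); snap('top','lev3.png'); rep()
E
```

```text
0.21 6.2 0.1332630574448245
0.35 7.6 0.1348565060912547
0.49 9.8 0.13285430392515615
0.63 8.9 0.13658770667997497
0.76 9.6 0.1334732516979595
0.9 10.9 0.1364649207183422
1.04 11.9 0.13502751008232536
1.18 12.4 0.1359659419824626
1.32 12.4 0.13295995314310793
1.46 21.3 0.13723779039629133
 t 9.6 p [507.35 310.22 124.93] F [-16.75  -0.14  13.09] M [-0.16  3.52 -0.18] gap 0.137
 t 10.4 p [509.58 310.72 124.99] F [ 0.16 -0.75  0.88] M [0.03 0.   0.01] gap 0.999
 t 11.5 p [509.31 310.53 259.18] F [-0.1  -0.15 -0.19] M [ 0.04  0.06 -0.01] gap 0.995
```

View pics/lev3.png

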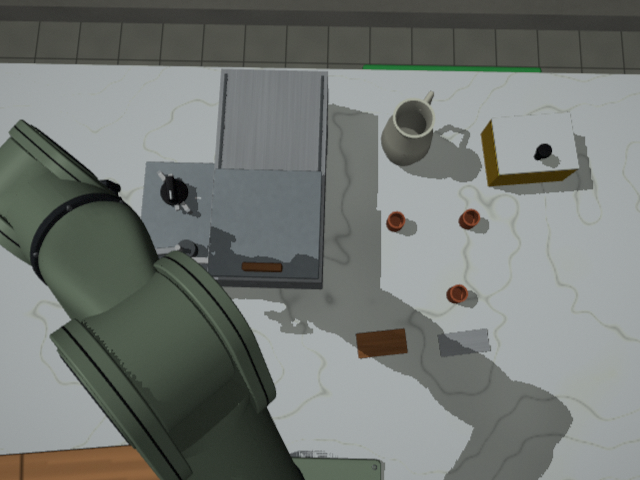

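```bash
python3 - <<'E'
from h import *
ptp(478.5,91,260,0); lin(478.5,91,172,0,100); rep()
snap('side','lid1.png')
manip.grab(30); rep('grab')
lin(530,91,172,0,80); rep('moved')
E
```

```text
t 13.4 p [478.69  91.17 172.41] F [ 0.35  0.91 -0.05] M [0.03 0.01 0.  ] gap 0.996
grab t 14.1 p [478.97  91.02 172.18] F [ 4.78 -0.73  1.46] M [-0.14 -0.83 -0.17] gap 0.153
moved t 14.9 p [530.28  90.73 172.19] F [ 2.88 -2.94  5.15] M [-0.5  -0.44 -0.25] gap 0.157
```

```bash
python3 - <<'E'
from h import *
lin(675,91,172,0,100); rep('moved')
lin(680.5,91,172,0,40); rep('end')
manip.release(); lin(679,91,260,0); rep()
ptp(500,-60,330,0)
p,d=snap('top','lid3.png')
E
```

```text
moved t 16.5 p [675.25  89.87 172.22] F [ 2.38 -5.97  6.45] M [-1.13 -0.25 -0.16] gap 0.154
end t 16.8 p [679.06  89.83 172.2 ] F [-14.23  -7.86  14.68] M [-1.52  3.18 -0.17] gap 0.157
 t 18.2 p [678.75  90.92 259.09] F [ 0.59  0.1  -0.11] M [ 0.01 -0.03  0.08] gap 0.997
```

View pics/lid3.png

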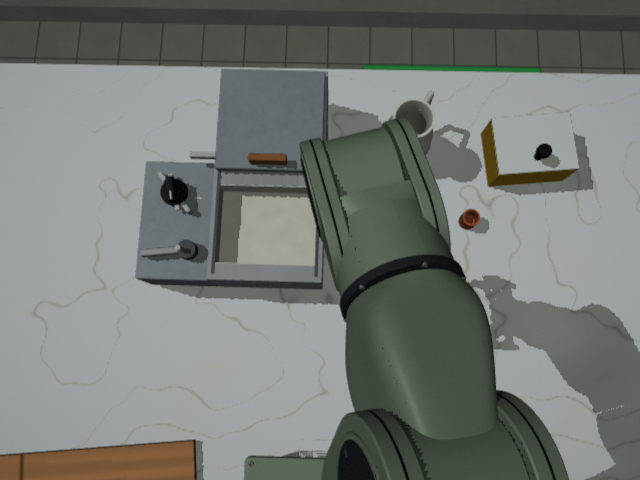

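```bash
cat >> h.py <<'E'
def cups(fn=None,z0=0,n=2,box=(250,750,-480,-60)):
    Ps=[];
    for i in range(n):
        p,d=snap('top',fn); Ps.append(cloud('top',d))
    P=np.nanmean(Ps,0); hsv=cv2.cvtColor(p,cv2.COLOR_RGB2HSV)
    red=((hsv[...,0]<12)|(hsv[...,0]>172))&(hsv[...,1]>110)
    red=cv2.dilate(red.astype(np.uint8),np.ones((3,3)))>0
    X,Y,Z=P[...,0],P[...,1],P[...,2]
    m=red&(Z>z0+8)&(Z<z0+60)&(X>box[0])&(X<box[1])&(Y>box[2])&(Y<box[3])
    k,l,s,_=cv2.connectedComponentsWithStats(m.astype(np.uint8)); out=[]
    for i in range(1,k):
        if s[i,4]<60: continue
        Q=P[l==i]; T=Q[Q[:,2]>z0+34]
        if len(T)<20: print('odd blob',s[i]); continue
        c,r=cv2.minEnclosingCircle(T[:,:2].astype(np.float32)); out.append((round(c[0],1),round(c[1],1),round(r,1),s[i,4]))
    return out
E
python3 - <<'E'
from h import *
ptp(563,91,260,0)
print(cups('c1.png')); rep()
_,d=snap('top');P=cloud('top',d);Z=P[...,2]
m=np.zeros_like(Z,bool);m[180:280,215:325]=1;m&=abs(Z-100)<5
print(P[m][:,:2].min(0),P[m][:,:2].max(0))
E
```

```text
[(610.6, -313.0, 18.2, np.int32(307)), (601.6, -161.5, 18.4, np.int32(264)), (454.8, -284.9, 18.0, np.int32(290))]
 t 20.1 p [563.24  90.25 260.2 ] F [ 0.25 -0.34 -0.65] M [-0.02 -0.02 -0.06] gap 1.002
[498.15 158.79] [560.38 186.39]h.py:47: RuntimeWarning: Mean of empty slice
  P=np.nanmean(Ps,0); hsv=cv2.cvtColor(p,cv2.COLOR_RGB2HSV)
```

View pics/c1.png

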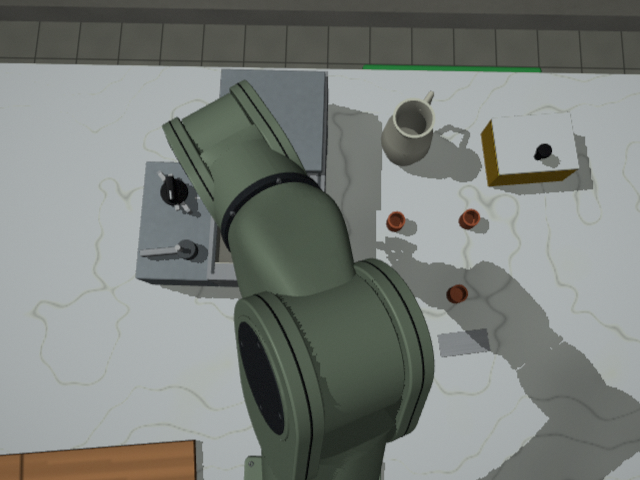

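```bash
cat >> h.py <<'E'
def pick(c,w=-pi/2,z=9):
    ptp(c[0],c[1],200,w); lin(c[0],c[1],80,w,150); lin(c[0],c[1],z,w,80); rep('at cup')
    manip.grab(25); rep('grab'); lin(c[0],c[1],30,w,60); lin(c[0],c[1],250,w,200); rep('lift')
def place(x,y,z=109.5,w=0):
    ptp(x,y,250,w); lin(x,y,140,w,150); rep('pre'); lin(x,y,z,w,40); rep('down'); manip.release(); lin(x,y,140,w,60); lin(x,y,260,w,200); rep('up')
E
python3 - <<'E'
from h import *
_,d=snap('top');P=cloud('top',d)
Q=P[95:175,375:440].reshape(-1,3);Q=Q[(Q[:,2]>30)];print('pitcher xmin',np.nanmin(Q[:,0]),np.nanmedian(Q[:,1]))
c=[c for c in cups() if abs(c[1]+161)<30][0]
pick(c)
E
```

```text
pitcher xmin 717.2747906876621 -178.8515078786116
at cup t 23.3 p [ 603.09 -160.86    9.48] F [-0.25 -0.82  0.82] M [0.02 0.01 0.  ] gap 1.003
grab t 23.8 p [ 602.89 -160.79    9.25] F [-0.79  0.04  5.85] M [0.11 0.33 0.03] gap 0.416
lift t 25.6 p [ 602.46 -160.7   249.14] F [-0.14  0.13 -1.33] M [-0.04  0.02 -0.04] gap 0.408h.py:47: RuntimeWarning: Mean of empty slice
  P=np.nanmean(Ps,0); hsv=cv2.cvtColor(p,cv2.COLOR_RGB2HSV)
```

```bash
python3 - 2>/dev/null <<'E'
from h import *
place(563,150)
print(cups('c2.png')); snap('side','c2s.png')
E
```

```text
pre t 27.6 p [563.41 150.01 140.81] F [-0.01 -0.31 -0.76] M [ 0.03 -0.03 -0.02] gap 0.413
down t 28.5 p [563.06 150.04 109.48] F [-0.74  0.01 -0.01] M [0.02 0.03 0.01] gap 0.414
up t 30.5 p [562.66 149.77 258.85] F [0.41 0.17 0.14] M [-0.   -0.02 -0.02] gap 1.001
[(611.0, -312.9, 18.4, np.int32(302)), (455.0, -284.7, 18.0, np.int32(295))]
```

View pics/c2s.png

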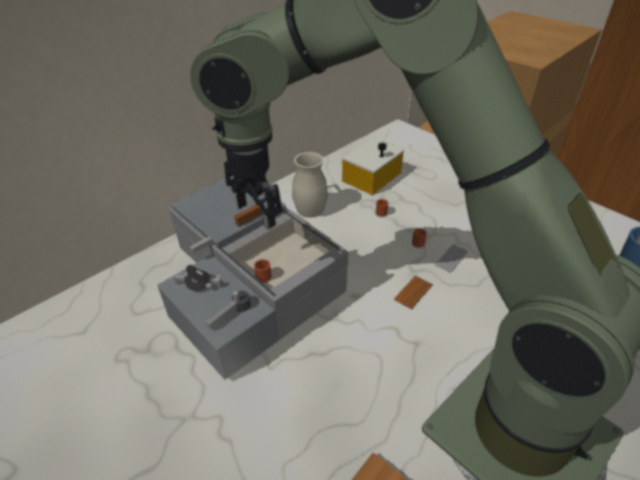

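```bash
cat >> h.py <<'E'
def near(c0):
    L=cups(); print(L); return min(L,key=lambda c:np.hypot(c[0]-c0[0],c[1]-c0[1]))
E
python3 - 2>/dev/null <<'E'
from h import *
c=near((611,-313)); pick(c)
if manip.get_finger_gap()>.35:
    place(563,91); print(cups('c3.png')); snap('side','c3s.png')
E
```

```text
[(610.8, -313.2, 18.2, np.int32(302)), (454.7, -284.7, 18.4, np.int32(296))]
at cup t 34.5 p [ 611.09 -313.35    9.56] F [ 0.42  0.07 -0.2 ] M [-0.02  0.04  0.01] gap 1.0
grab t 35.0 p [ 610.89 -313.23    9.29] F [-1.61  1.11  5.27] M [ 0.21  0.31 -0.05] gap 0.415
lift t 36.7 p [ 610.47 -313.07  249.09] F [ 0.52 -0.5  -1.33] M [ 0.06  0.   -0.03] gap 0.416
pre t 39.1 p [563.37  90.99 140.75] F [ 0.1   0.91 -0.35] M [ 0.05 -0.   -0.05] gap 0.414
down t 40.0 p [563.05  91.01 109.44] F [-0.49  0.36 -0.47] M [ 0.01  0.   -0.03] gap 0.416
up t 42.0 p [562.65  90.8  258.87] F [-0.29 -0.61 -0.21] M [-0.07 -0.01 -0.  ] gap 1.0
[(455.5, -284.7, 18.4, np.int32(285))]
```

```bash
python3 - 2>/dev/null <<'E'
from h import *
c=near((455,-285)); pick(c)
if manip.get_finger_gap()>.35:
    place(563,32)
    ptp(450,330,330,0)
    print('in',cups('c4.png',100,2,(470,660,-20,200)),'bench',cups()); snap('side','c4s.png'); rep()
E
```

```text
[(455.2, -285.1, 18.2, np.int32(299))]
at cup t 45.7 p [ 455.39 -285.22    9.4 ] F [-0.27  0.13  0.1 ] M [ 0.05 -0.02 -0.01] gap 1.001
grab t 46.2 p [ 455.25 -285.12    9.26] F [-0.55  1.03  5.05] M [0.14 0.16 0.01] gap 0.413
lift t 48.0 p [ 454.87 -284.95  249.21] F [-0.1  -0.66 -2.  ] M [-0.01 -0.01 -0.05] gap 0.415
pre t 50.1 p [563.34  31.93 140.77] F [-0.3  -0.8  -0.44] M [-0.03  0.04 -0.04] gap 0.411
down t 51.0 p [563.04  32.02 109.44] F [0.26 0.77 0.15] M [-0.04 -0.03 -0.04] gap 0.415
up t 53.0 p [562.66  31.82 258.89] F [ 0.8  -0.2  -0.41] M [-0.01  0.06  0.02] gap 1.004
in [(562.9, 146.7, 18.2, np.int32(315)), (562.7, 88.6, 18.0, np.int32(299)), (562.7, 29.7, 18.0, np.int32(310))] bench []
 t 54.5 p [450.44 329.39 329.85] F [-0.31 -0.45 -0.1 ] M [-0.01 -0.01 -0.02] gap 1.003
```

View pics/c4.png

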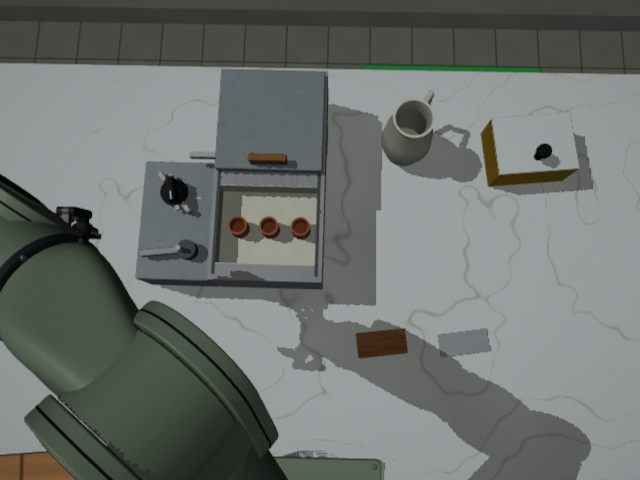

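View pics/c4s.png

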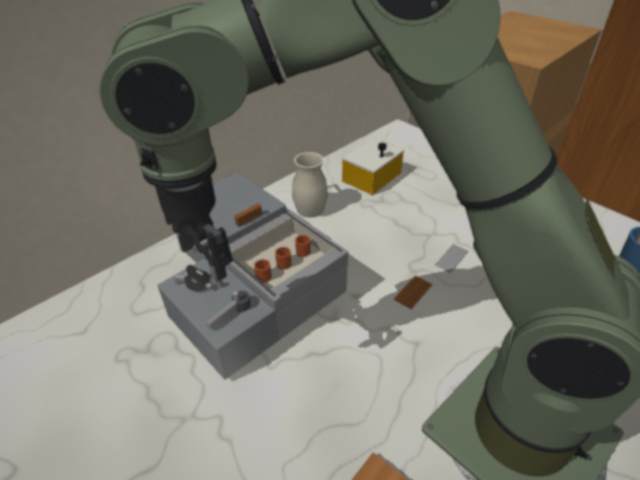

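```bash
python3 - 2>/dev/null <<'E'
from h import *
ptp(678.5,90.3,270,0); lin(678.5,90.3,172,0,100); rep()
print('in',cups('c5.png',100,2,(470,660,-20,200)))
snap('side','c5s.png')
manip.grab(30); rep('grab')
E
```

```text
t 56.9 p [678.76  90.4  172.68] F [0.72 0.51 0.82] M [-0.02 -0.02  0.02] gap 0.999
in [(563.0, 146.7, 18.2, np.int32(294))]
grab t 57.7 p [678.61  90.29 172.14] F [ 0.11 -0.12  1.96] M [-0.02 -0.03 -0.18] gap 0.157
```

View pics/c5s.png

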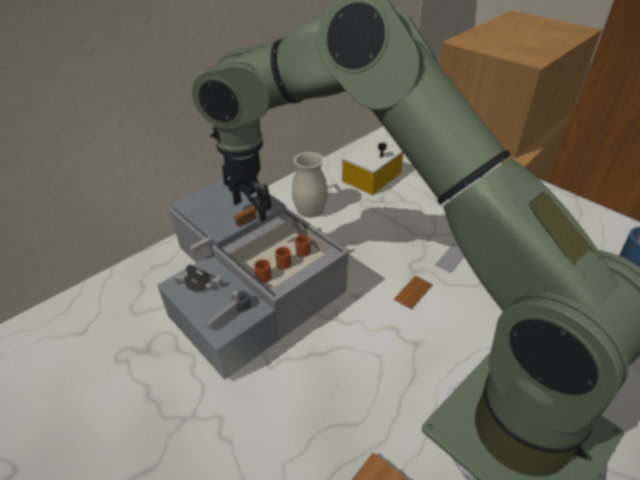

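Three cups are still upright and apart at side pixels (262,270), (283,258) and (302,246). I'll shut the lid.

```bash
python3 - 2>/dev/null <<'E'
from h import *
lin(580,90.6,172,0,100); rep(); lin(482,91,172,0,100); rep('near')
for x in (479,477.5,476.5):
    lin(x,91,172,0,20); rep(x)
    if manip.get_wrist_force()[0]>10: break
manip.release(); lin(479,91,265,0); rep()
x,y,z,w=lev(1.45); ptp(x,y,260,w); snap('top','l1.png')
E
```

```text
t 58.8 p [580.12  90.86 172.07] F [-2.09  3.37  3.89] M [ 0.6   0.51 -0.19] gap 0.155
near t 59.9 p [481.96  91.39 172.05] F [-2.46  4.76  3.67] M [ 1.05  0.55 -0.24] gap 0.157
479 t 60.2 p [479.13  91.43 172.05] F [-0.77  5.14  2.58] M [ 1.02  0.28 -0.22] gap 0.154
477.5 t 60.5 p [478.96  91.48 172.09] F [10.04  5.01 -5.97] M [ 0.94 -1.95 -0.22] gap 0.157
 t 62.0 p [478.78  90.81 264.32] F [-0.29 -0.48  0.24] M [-0.   -0.02 -0.02] gap 0.999
```

View pics/l1.png

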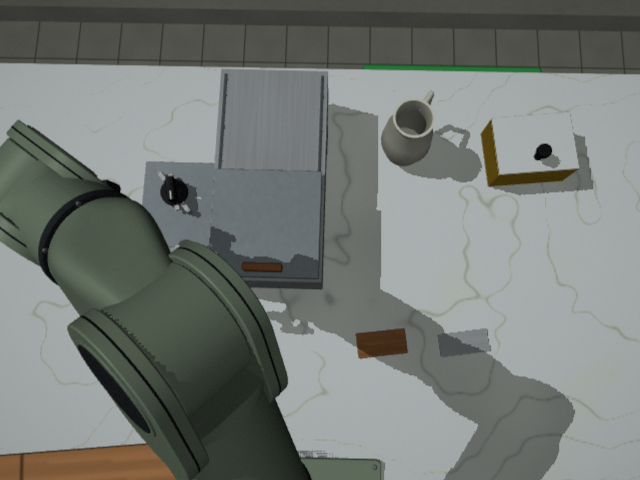

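```bash
python3 - 2>/dev/null <<'E'
from h import *
x,y,z,w=lev(1.44); lin(x,y,150,w); lin(x,y,125,w,60); rep('low'); manip.grab(25); rep('grab')
for a in list(np.linspace(1.44,.06,11)[1:])+[.02,-.01,-.03]:
    lin(*lev(a),speed=60); F=np.array(manip.get_wrist_force())
    print(round(a,2),F,round(manip.get_finger_gap(),3))
    if np.linalg.norm(F)>30 or (a<.05 and F[1]>12): break
rep()
manip.release(); rep()
x,y,z,w=lev(a); lin(x,y,260,w); ptp(520,-100,330,0); snap('top','l2.png'); snap('side','l2s.png'); rep()
E
```

```text
low t 64.3 p [508.06 310.65 124.93] F [ 0.31 -0.01  0.56] M [ 0.02 -0.02  0.  ] gap 1.001
grab t 65.0 p [507.07 310.5  125.05] F [-8.98 -1.99  5.95] M [-0.42  1.77 -0.32] gap 0.133
1.3 [-5.65 -0.15  4.93] 0.136
1.16 [-5.89 -0.82  2.87] 0.137
1.03 [-6.08  1.84  3.37] 0.137
0.89 [-5.21  1.79  2.62] 0.131
0.75 [-5.18  2.92  2.43] 0.138
0.61 [-4.93  3.66  1.8 ] 0.134
0.47 [-3.86  4.7  -0.14] 0.134
0.34 [-3.85  5.35 -0.12] 0.133
0.2 [-3.89  6.9  -0.01] 0.134
0.06 [-2.95  6.31 -1.51] 0.134
0.02 [-1.78  5.38  0.2 ] 0.131
-0.01 [-1.26 16.07 -6.64] 0.132
 t 68.7 p [445.27 241.18 125.34] F [-1.26 16.07 -6.64] M [ 3.47  0.44 -0.32] gap 0.132
 t 69.4 p [445.52 238.43 125.  ] F [ 0.34  0.65 -0.5 ] M [-0.    0.02 -0.02] gap 1.0
 t 71.8 p [520.08 -98.77 329.8 ] F [-0.67  0.82 -0.15] M [ 0.    0.03 -0.04] gap 0.999
```

View pics/l2.png

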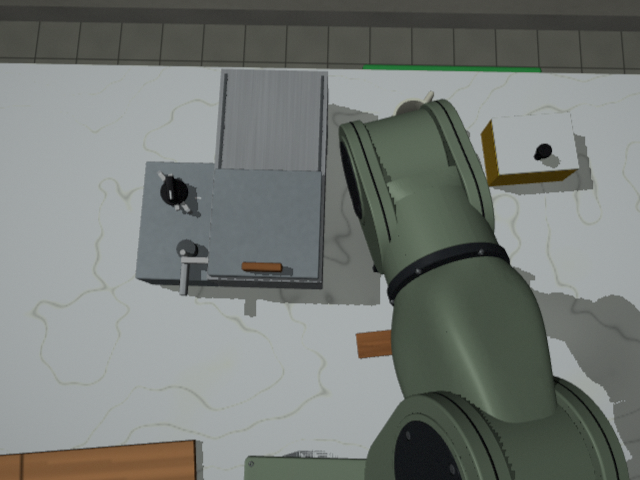

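```bash
python3 - 2>/dev/null <<'E'
from h import *
S=[cloud('top',snap('top')[1]) for i in range(5)]
P=np.nanmean(S,0);Z=P[...,2]
for nm,reg,lo,hi in(('handle',(255,280,235,290),184,205),('knob',(170,215,155,190),158,175),('lever',(258,300,165,195),138,157)):
    m=np.zeros_like(Z,bool); m[reg[0]:reg[1],reg[2]:reg[3]]=1; m&=(Z>lo)&(Z<hi)
    Q=P[m]; print(nm,m.sum(),Q.mean(0),cv2.minAreaRect(Q[:,:2].astype(np.float32)))
p,_=snap('side'); cr=p[250:350,150:300]; cv2.imwrite('pics/kn.png',cv2.cvtColor(cv2.resize(cr,None,fx=5,fy=5,interpolation=cv2.INTER_CUBIC),cv2.COLOR_RGB2BGR))
print([ (e['conf'],at_z('side',*e['at'],153)) for e in manip.mark_of('side','knob_grip')],[ (e['conf'],at_z('top',*e['at'],153)) for e in manip.mark_of('top','knob_grip')])
E
```

```text
handle 340 [478.13388972  90.62816312 193.85586575] ((478.7092590332031, 91.89262390136719), (14.11308765411377, 69.8648452758789), 0.16765697300434113)
knob 210 [623.97066988 269.70550253 165.70491825] ((625.0626831054688, 270.91241455078125), (46.441287994384766, 14.246460914611816), 9.607093811035156)
lever 243 [458.54480585 237.89517771 146.57063908] ((459.164794921875, 238.68304443359375), (12.248446464538574, 58.327335357666016), 88.96207427978516)
[(0.69, array([621.86942303, 274.81428052, 153.        ]))] [(0.56, array([623.93429825, 263.94173279, 153.        ])), (0.17, array([515.83220014, 238.67109977, 153.        ]))]
```

View pics/kn.png

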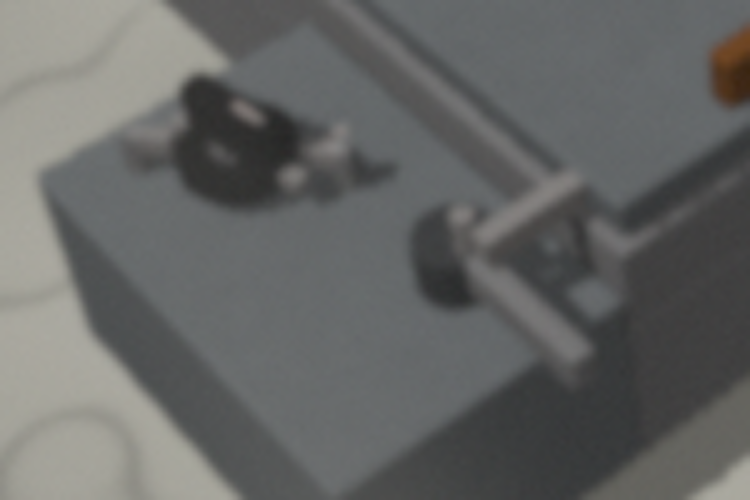

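```bash
python3 - 2>/dev/null <<'E'
from h import *
x,y=624.8,273.2; w=.168+pi/2+pi
ptp(x,y,280,w); lin(x,y,190,w,120); lin(x,y,144,w,50); rep('low')
manip.grab(40); rep('grab')
E
```

```text
low t 75.8 p [624.94 273.29 144.33] F [0.31 0.11 0.11] M [-0.01  0.01 -0.02] gap 0.998
grab t 76.4 p [624.79 273.41 144.08] F [-0.31  1.6   0.36] M [0.3  0.05 0.01] gap 0.154
```

```bash
python3 - 2>/dev/null <<'E'
from h import *
x,y=624.8,273.2; w=.168+pi/2+pi
for z in(140,137,135,134):
    lin(x,y,z,w,20); rep(z)
    if manip.get_wrist_force()[2]>25: break
E
```

```text
140 t 76.8 p [624.8  273.43 140.01] F [0.41 2.76 2.6 ] M [0.59 0.27 0.01] gap 0.154
137 t 77.1 p [624.79 273.4  137.01] F [-1.25  2.9   4.68] M [0.77 0.24 0.05] gap 0.154
135 t 77.3 p [624.78 273.43 135.21] F [-2.39  1.87  5.51] M [0.73 0.4  0.01] gap 0.155
134 t 77.6 p [624.88 273.39 135.01] F [-4.72  1.68 16.21] M [0.26 1.21 0.04] gap 0.156
```

```bash
python3 - 2>/dev/null <<'E'
from h import *
x,y=624.8,273.2
for a in np.r_[np.linspace(.168,1.34,8)[1:],1.38,1.405,1.42]:
    lin(x,y,134,a+3*pi/2,20); rep(round(a,3))
    F=np.array(manip.get_wrist_force());M=np.array(manip.get_torque())
    if abs(M[2])>.5 or np.linalg.norm(F)>35: print('stop');break
print(R.from_quat(manip.get_eef_rot()).as_matrix()[:2,1])
E
```

```text
0.335 t 77.9 p [624.9  273.4  135.03] F [-4.95  2.39 17.06] M [0.24 1.21 0.03] gap 0.152
0.503 t 78.2 p [624.93 273.35 135.03] F [-5.31  0.73 16.16] M [0.17 1.11 0.04] gap 0.151
0.67 t 78.5 p [625.   273.31 135.04] F [-5.01  0.44 16.09] M [0.16 1.04 0.01] gap 0.158
0.838 t 78.9 p [625.02 273.28 135.06] F [-4.38  1.03 16.26] M [0.07 0.98 0.03] gap 0.153
1.005 t 79.2 p [625.07 273.27 135.04] F [-3.93  0.79 17.02] M [0.14 0.87 0.02] gap 0.154
1.173 t 79.5 p [625.14 273.24 135.06] F [-3.23  0.09 16.12] M [0.15 0.83 0.03] gap 0.149
1.34 t 79.8 p [625.16 273.25 135.04] F [-2.94  1.34 16.1 ] M [0.11 0.68 0.07] gap 0.148
1.38 t 80.1 p [625.16 273.25 135.03] F [-2.77  0.62 16.22] M [ 0.09  0.61 -0.02] gap 0.157
1.405 t 80.3 p [625.21 273.23 135.07] F [-3.48  0.52 16.07] M [ 0.14  0.7  -0.15] gap 0.16
1.42 t 80.6 p [625.17 273.27 135.02] F [-2.85  1.07 16.97] M [ 0.2   0.67 -0.45] gap 0.156
[ 0.99 -0.15]
```

```bash
python3 - 2>/dev/null <<'E'
from h import *
x,y=624.8,273.2;w=1.405+3*pi/2
lin(x,y,134,w,20);rep()
lin(x,y,144,w,20); rep('up'); manip.release(); rep(); lin(x,y,200,w,80); lin(x,y,280,w,150)
ptp(520,-100,330,0); rep()
S=[cloud('top',snap('top','f1.png')[1]) for i in range(5)]
P=np.nanmean(S,0);Z=P[...,2]
for nm,reg,lo,hi in(('handle',(255,280,235,290),184,205),('knob',(170,215,150,205),154,175),('lever',(258,300,165,195),138,157)):
    m=np.zeros_like(Z,bool); m[reg[0]:reg[1],reg[2]:reg[3]]=1; m&=(Z>lo)&(Z<hi)
    Q=P[m]; print(nm,m.sum(),Q.mean(0),cv2.minAreaRect(Q[:,:2].astype(np.float32)))
p,_=snap('side','f1s.png'); cr=p[250:350,150:300]; cv2.imwrite('pics/kn2.png',cv2.cvtColor(cv2.resize(cr,None,fx=5,fy=5,interpolation=cv2.INTER_CUBIC),cv2.COLOR_RGB2BGR))
E
```

```text
t 80.8 p [625.19 273.27 135.06] F [-1.82  0.81 14.93] M [ 0.14  0.71 -0.18] gap 0.151
up t 81.5 p [625.07 273.17 143.95] F [3.5  4.02 1.02] M [ 0.87 -0.86 -0.22] gap 0.15
 t 82.2 p [624.78 273.19 144.  ] F [ 0.17  0.26 -0.25] M [ 0.01  0.01 -0.02] gap 1.001
 t 85.1 p [520.38 -99.05 329.81] F [-0.08  0.1  -0.29] M [ 0.   -0.   -0.01] gap 0.995
handle 339 [478.16  90.53 193.82] ((478.8871154785156, 91.92857360839844), (70.0108871459961, 14.139824867248535), 89.74456024169922)
knob 221 [623.59 269.48 165.04] ((624.9024047851562, 270.6435852050781), (45.515254974365234, 14.132987976074219), 79.79988098144531)
lever 246 [458.78 237.82 146.52] ((459.2814636230469, 238.74826049804688), (12.193172454833984, 58.45442581176758), 89.33116912841797)
```

View pics/kn2.png

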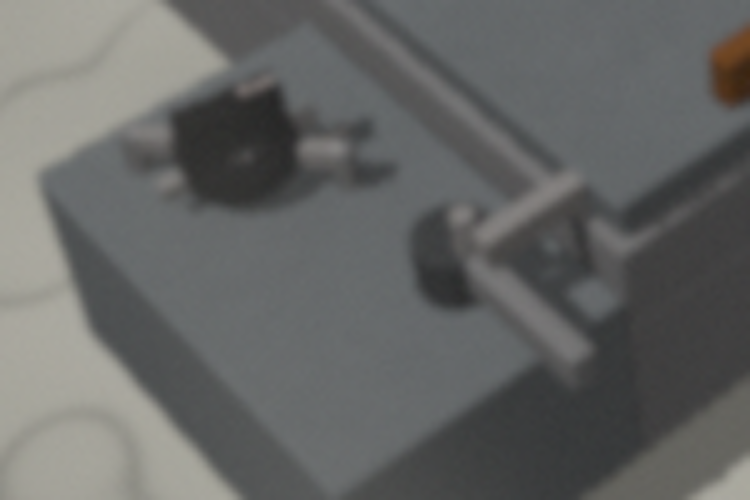

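View pics/f1.png

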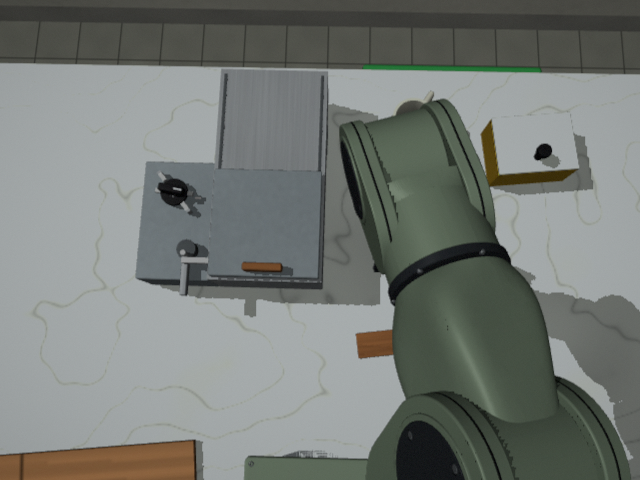

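```bash
python3 -c "
from h import *
print(manip.sign_off(), manip.get_time())"
```

```text
the job is handed in; nothing more can be done
the job is handed in; nothing more can be done
```

The kiln is loaded, shut, locked and switched on, and I handed the job in at about 85 s of the 210 s allowed. `sign_off` gives no verdict.

**What I did:** I freed the cam lever and slid the lid back to its stop. There were three cups; I stood all of them on the chamber floor in one row, about 59 mm apart centre to centre. I then shut the lid to its stop, swung the lever back to its locked stop, and pushed the knob fully in. I turned it to its end, let it rise and released it.

**What the last checks showed:**
- **Cups:** all three were upright and apart in the side view just before the lid closed. I could not see them after that.
- **Lid:** the handle measured at x 478.9 mm, the same as its original shut position.
- **Lever:** the bar measured within about 1° of kiln x, and I had felt it reach its stop.
- **Knob:** its angle measured 1.39 rad against the 1.4 end, where I had felt the end-stop torque rise. Its top was at about 165–166 mm, so it had sprung back up.
- **Pitcher, rib and scraper:** I never touched them. In the last picture the arm partly hid the pitcher and rib and fully hid the scraper. All three were clear and unmoved in a picture taken after the cups were loaded.

**One disagreement:** the top camera read about 2.5 mm low in y near the kiln compared with the arm. I corrected for this before gripping the knob, which then seated with only 1.6 N of sideways force.

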